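Cover the pin polisher and index it to the third stop

TASK

Lower the loose blue lid onto the steel bowl of the green pin polisher (do not drop it) so that it is fully seated and level on the rim, and let go of it. Then turn the black index knob clockwise from its home mark, counting the clicks, to the third stop (the orange mark) and no further, and finish with the fingers still gripping the knob there. Leave the wooden dish, the jar and the steel block where they are.

Things in the scene. Friction and masses are not known exactly. Their poses are not given: they have to be found in the camera images.
- lid_knob (a point): Point on the axis of the lid's upright white grip (a cylinder 26 mm across, 34 mm high), z up along the axis: 11 mm below the grip's top, 23 mm above the lid plate's top face, 30 mm above the plate's underside (the face that sits on the rim), 39 mm above the lid's foot.
- lid: The loose blue lid, about 0.14 kg, 50 mm high in all; origin at the centre of its foot. Round plate 122 mm across, 7 mm thick, white grip in the middle on top; below it a round locating boss 9 mm deep, 98 mm across, tapering to 84 mm at the foot, which enters the bowl. At the start it lies on the bench, standing on the boss.
- bowl_rim (a point): Centre of the mouth of the polisher's steel bowl, in the plane of its rim, 120 mm above the bench; axes as the polisher's. The bowl is 112 mm across outside, 104 mm inside and stands 50 mm above the housing's top. When the lid is seated, lid_knob is 30 mm straight above this point.
- polisher: The fixed polisher: green box housing, 200 mm along its x, 300 mm along its y, flat top 70 mm above the bench. Origin at the centre of its underside, on the bench. Bowl centre 70 mm towards its +y; knob axis 20 mm towards -x and 85 mm towards -y.
- index_grip (a point): Point on the upright axis of the black index knob, 105 mm above the bench, at the height to grip it from above. The grip is an upright bar 53 mm long (this point's x), 14 mm thick (its y), 38 mm high, on a disc 56 mm across; the point is 13 mm below the bar's top, 23 mm above the disc. Axes turn with the knob; the white pointer line is on the -x half.
- index_knob (a joint): Knob angle, rad: 0 at the home stop (start; pointer to the polisher's -x), grows clockwise seen from above. Spring detent every 24 deg: stops at 0, 0.419, 0.838, 1.257 (third, orange mark), 1.676; black marks at the others. It resists by up to 0.2 N m before each ridge (mid-way), then pulls on into the next stop; let go, it rests at the nearest. End limits -0.17, 1.80.
- dish: Round wooden dish, 100 mm across, 32 mm high, loose; origin at the centre of its underside. Bystander; it and the lid lie on opposite sides of the polisher, either way round.
- jar: Amber glass jar with brass cap, 52 mm across, 62 mm high, loose; origin at the centre of its underside. Bystander, beyond the polisher.
- block: Steel bench block on a rubber pad, 65 by 65 by 28 mm, 0.55 kg, loose; origin at the centre of its underside. Bystander, beyond the polisher.
Mind the look-alikes: they are no part of the job. What is meant by the lid is not red, turquoise or yellow, and is the larger of those in its own colour.

How it is judged:
On the way, in this order (a step that is already met when the one before it is completed fails the run):
1. the lid is brought down over the bowl to within 10 mm of its seat while still held in the fingers, the knob at home (horizontal distance between lid_knob and bowl_rim below 0.02 m and z of lid_knob in the frame of bowl_rim below 0.04 m and contact force between the fingers and lid above 0.5 N and value of joint index_knob below 0.2 rad).
2. the lid is seated level on the rim and released, the knob still at home (horizontal distance between lid_knob and bowl_rim below 0.008 m and z of lid_knob in the frame of bowl_rim between 0.0275 and 0.0325 m and angle between lid_knob's own z axis and vertical below 0.035 rad and contact force between the fingers and lid below 0.1 N and value of joint index_knob below 0.2 rad), for 0.2 s.
At the end, for the whole second after the job is handed in: The lid sits on the rim: within 8 mm of centred, within 2.5 mm of its seated height and within 2 degrees of level, and the fingers do not touch it. The index knob is at its third stop, 1.257 rad within 0.11 rad, at rest, with the fingers gripping it with more than 3 N (horizontal distance between lid_knob and bowl_rim below 0.008 m and z of lid_knob in the frame of bowl_rim between 0.0275 and 0.0325 m and angle between lid_knob's own z axis and vertical below 0.035 rad and contact force between the fingers and lid below 0.1 N and value of joint index_knob between 1.14664 and 1.36664 rad and velocity of joint index_knob between -0.2 and 0.2 rad/s and contact force between the fingers and index_knob above 3 N); the arm keeps its last pose, push and grip.
It fails at once if the index knob is turned past the third stop, more than half-way to the fourth (value of joint index_knob above 1.49664 rad).
It fails at once if the dish is moved more than 30 mm (distance of dish from where it was at the start of the episode above 0.03 m).
It fails at once if the jar is moved more than 30 mm (distance of jar from where it was at the start of the episode above 0.03 m).
It fails at once if the block is moved more than 30 mm (distance of block from where it was at the start of the episode above 0.03 m).
It also fails if it takes over 58 s, if anything falls off the work surface, if the arm or the gripper's body presses on something with over 40 N, if the wrist force passes 120 N, or if a joint passes its speed limit or range.

ROBOT

A 7-joint arm with a two-finger parallel gripper is mounted at the origin on the work surface. World frame = base frame: x ahead of the robot, y to its left, z up, the work surface at z = 0. Lengths are in m, angles in rad, forces in N, time in s.
With the tool pointing down it reaches from about 0.425 to 0.975 m from the base axis. Payload 16.7 kg.
Tool frame: the origin (TCP) lies at the very end of the fingers, on their centre line; the grasp point (between the pads) lies 19 mm behind it; x points along the fingers, y is the direction in which the jaws open and shut, and the axes are right-handed (so a half turn about x gives the same grasp; the last joint's range is limited). The gripper opens to 85 mm and grips with 20 to 120 N. Pads are 22 mm wide; open, the fingers measure 114 mm over their backs; the gripper's body (76 mm by 85 mm) begins 54 mm behind the grasp point. The pads swing forward as they close: fully open they stand 13 mm farther back than shut.
Start: joints at [1.137, 0.426, 0.074, 1.606, -0.034, 1.111, -0.067], TCP at [0.19, -0.648, 0.206] pointing down, gripper open.
Joint ranges: [-2.85, 2.85], [-0.5, 2.14], [-1.23, 1.37], [0.21, 2.46], [-1.02, 4.16], [0.16, 2.05], [-2.73, 2.73]. Speed limits (rad/s): [1.89, 1.89, 2.39, 2.39, 3.01, 3.01, 3.01].

INTERFACE

Orientations are given as a 3x3 rotation matrix whose columns are the frame's x, y, z axes.
In Python, from cell import ctrl, optics gives the robot as it stands.
- The arm moves only by the tool play_rows, never from a script. Its argument "motion" is one flat list of numbers, 6 for each row, row after row: the shift along the world's x, y, z in cm, then the turn, a rotation vector about the world's x, y, z in rad. In form: [dx, dy, dz, wx, wy, wz, dx, dy, dz, wx, wy, wz, ...]. A call has 1 to 10 rows; each row shifts and turns the commanded pose from where the row before left it; what a row does not reach is not made up. A row lasts 1/10 s, in which the tool goes at most 50 mm and 8.59 degrees, less where a joint would pass 70% of its speed; a pose out of reach is approached as far as the arm can. A call is refused whole if a number of a shift passes 5 or a number of a turn 0.15, either way. A call with a gripper value outside its range is refused whole. "grip" is the closure, from -1 (fully open) to 1 (shut), so that 0 is half open, set as the call begins (left out, the last holds). The fingers move at their own pace and stop on an object; the grip force is fixed at half the most. Time passes only in rows, so rows that do not move let the fingers close. It gives the time, the measured TCP pose, the force and the opening at its end, in the units of the state.
- ctrl.sense(): the state, without advancing time (a new reading comes with each control period).
- optics.get_image(name): name is "scene" or "top"; returns the picture (420x560x3 uint8, blue, green, red); there is no depth.
- optics.get_calibration(name): a dict with "fx", "fy", "cx", "cy" (pixels), "dist_coeffs" ([k1, k2, p1, p2, k3] as OpenCV has them; the pictures are not rectified), "R" (3x3) and "t" (3): a world point X has camera coordinates R X + t. Camera axes: x right, y down, z forward; pixel columns grow to the right and rows downward; lengths in m; the calibration is good to about 2 mm. A picture is of the moment at which its call begins. get_calibration takes no time and is no camera call.
- ctrl.close_job(): hands the job in, once; it reports no verdict.
The state is a dict: "t": time; "qpos": joint angles; "qd": joint speeds; "joint_torque": joint torques, N m; "tcp_pos": TCP position; "orientation": TCP orientation; "wrist_force": force on the tool from outside, world axes, zero at the start; "wrist_torque": the same for the moment, N m; "width": finger opening in m.
Only numpy, scipy, OpenCV 4.12 (cv2) and the standard library are available. Lean on these libraries where they do the work, as an engineer would, in place of code of your own. Each camera call takes 0.05 s, during which the arm holds its last target.

## Working session

There is one attempt and no reset: what is moved stays moved. The work goes in short steps, Python scripts to look and compute and a tool call to move; the robot and the scene stay as the last step left them, time stands still between calls to the robot, and variables do not carry over. Pictures are saved under pics/ and viewed, and the job is handed in when it is done.

Besides the shell and the picture viewer there is one more tool, called after ">>>" as name(argument=value, ...), one argument or row to a line, values as JSON. play_rows: Moves the arm, as the interface text tells. Its arguments: {"type":"object","properties":{"motion":{"type":"array"},"grip":{"type":"number"}},"required":["motion"]}

```bash
mkdir -p pics; ls
python3 - <<'E'
from cell import ctrl, optics
import cv2
for n in("scene","top"):
    cv2.imwrite(f"pics/{n}0.png",optics.get_image(n))
    c=optics.get_calibration(n); print(n,c)
s=ctrl.sense(); print(s)
E
```

```text
pics
scene {'fx': 417.733328512572, 'fy': 417.733328512572, 'cx': 279.25431880469034, 'cy': 212.0632046198167, 'dist_coeffs': array([-0.09877147,  0.        ,  0.        ,  0.        ,  0.        ]), 'R': array([[ 0.03889213,  0.99911113,  0.01625894],
       [ 0.67961377, -0.0145198 , -0.73342641],
       [-0.73253841,  0.03957432, -0.67957439]]), 't': array([-0.10992661, -0.28918312,  1.5999041 ])}
top {'fx': 453.3538168710013, 'fy': 453.3538168710013, 'cx': 272.2129181873819, 'cy': 197.82594152181406, 'dist_coeffs': array([-0.12082231,  0.        ,  0.        ,  0.        ,  0.        ]), 'R': array([[-6.90628024e-03, -9.99976117e-01,  2.63127765e-04],
       [-9.86611638e-01,  6.77110238e-03, -1.62946705e-01],
       [ 1.62941031e-01, -1.38496052e-03, -9.86634837e-01]]), 't': array([0.09764156, 0.55032586, 1.31213183])}
{'t': 0.1, 'qpos': array([ 1.13648746,  0.4266885 ,  0.07384998,  1.60653176, -0.03412235,
        1.1108043 , -0.06711104]), 'qd': array([-0.00142285, -0.00041133,  0.00052683, -0.00157027,  0.0005732 ,
        0.0004825 ,  0.00100498]), 'joint_torque': array([ 7.52516265e-03, -9.51539040e+01,  3.77147600e+00, -4.64403033e+01,
        1.97076320e-02,  6.52487899e-03, -1.11929648e-04]), 'tcp_pos': array([ 0.18952858, -0.64743379,  0.2054728 ]), 'orientation': array([[-3.89000556e-04,  2.80926284e-01, -9.59729270e-01],
       [ 1.10640192e-03, -9.59728634e-01, -2.80926547e-01],
       [-9.99999312e-01, -1.17112689e-03,  6.25175915e-05]]), 'wrist_force': array([ 0.35912001, -0.8267476 , -0.01543235]), 'wrist_torque': array([-0.01153119,  0.02606421,  0.01348639]), 'width': 0.08494628944094737}
```

View pics/scene0.png

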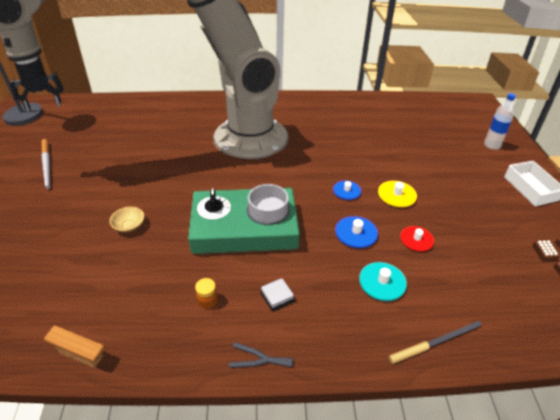

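View pics/top0.png

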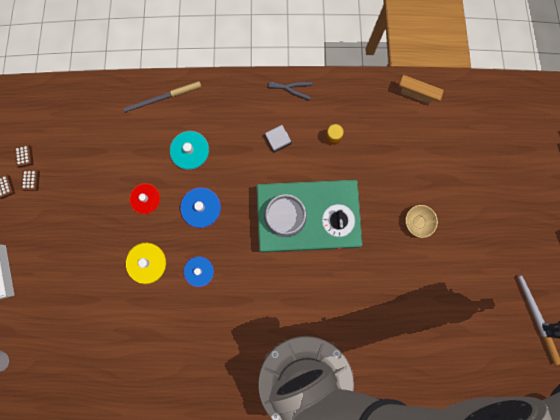

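The scene picture shows the large blue lid at about (357,232), and the top picture shows it at (200,208). In the top picture the smaller blue decoy is at (198,271), the bowl at (286,215) and the knob at (339,220). The dish is on the other side of the polisher. I'll enlarge these areas to read them more closely.

Run:
```python
import cv2
t=cv2.imread("pics/top0.png"); s=cv2.imread("pics/scene0.png")
cv2.imwrite("pics/tp.png",cv2.resize(t[165:265,245:375],None,fx=6,fy=6,interpolation=cv2.INTER_CUBIC))
cv2.imwrite("pics/tl.png",cv2.resize(t[180:240,165:235],None,fx=8,fy=8,interpolation=cv2.INTER_CUBIC))
cv2.imwrite("pics/sp.png",cv2.resize(s[175:265,180:310],None,fx=6,fy=6,interpolation=cv2.INTER_CUBIC))
cv2.imwrite("pics/sl.png",cv2.resize(s[205:255,325:390],None,fx=8,fy=8,interpolation=cv2.INTER_CUBIC))
```

```text
(no output)
```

View pics/tp.png

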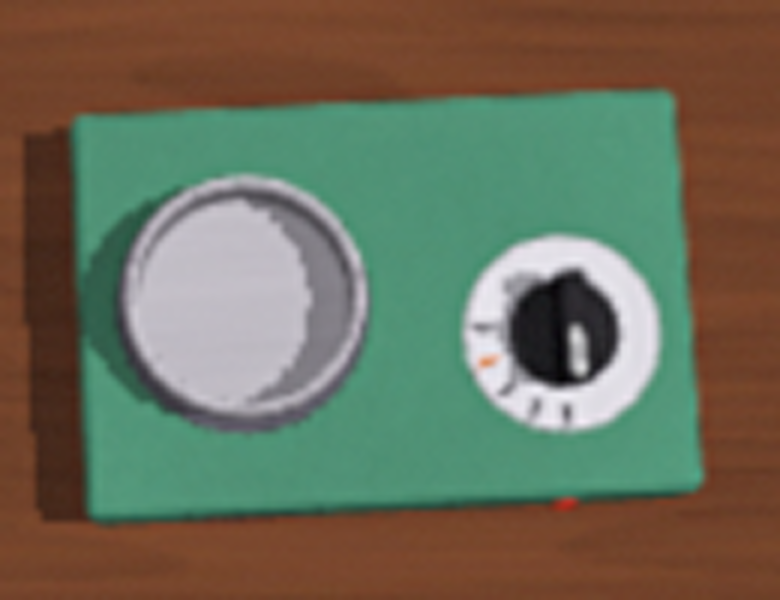

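View pics/tl.png

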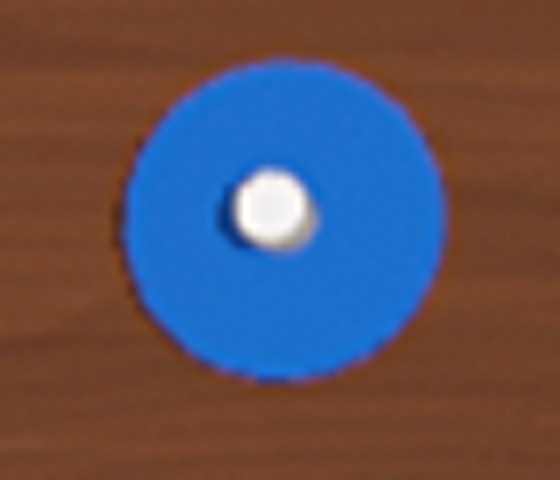

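View pics/sp.png

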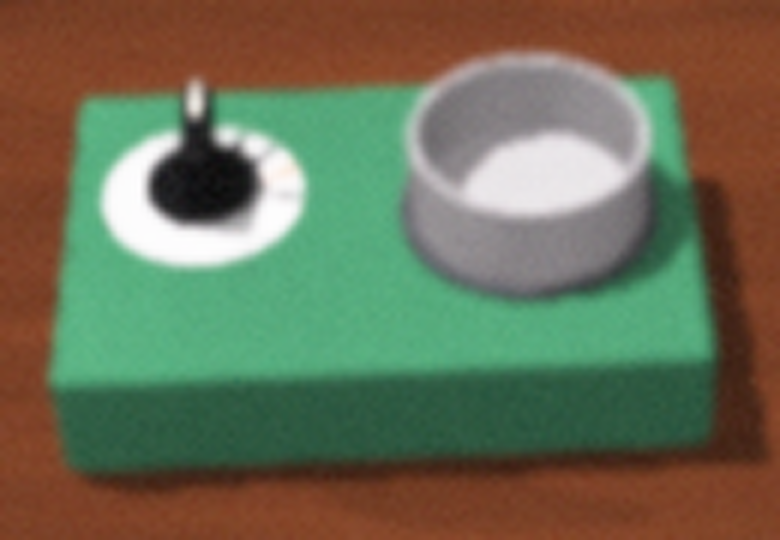

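View pics/sl.png

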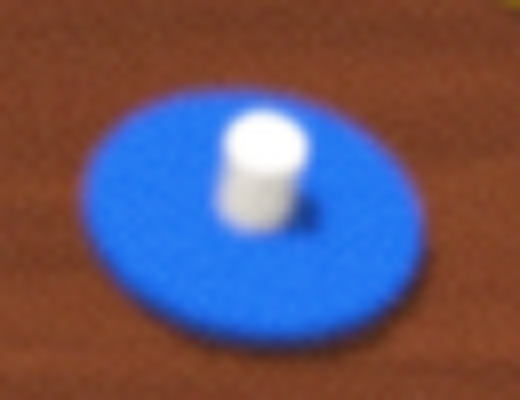

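```bash
cat > h.py <<'E'
import numpy as np, cv2
from cell import ctrl, optics
from scipy.optimize import least_squares
C={n:optics.get_calibration(n) for n in("scene","top")}
def proj(n,P):
    c=C[n];K=np.array([[c['fx'],0,c['cx']],[0,c['fy'],c['cy']],[0,0,1.]])
    return cv2.projectPoints(np.asarray(P,float).reshape(-1,3),cv2.Rodrigues(c['R'])[0],c['t'],K,c['dist_coeffs'])[0][:,0]
th=np.linspace(0,2*np.pi,181)
def circ(x,y,z,r): return np.c_[x+r*np.cos(th),y+r*np.sin(th),0*th+z]
def bbox(n,P):
    p=proj(n,P); return np.r_[p[:,0].min(),p[:,0].max(),p[:,1].min(),p[:,1].max()]
def cb(b,s,ox,oy): # crop bbox->full
    b=(np.array(b,float)+.5)/s-.5; return b+[ox,ox,oy,oy]
def fit(obs,z,r,x0,mask=None,fr=False):
    f=lambda p: np.concatenate([bbox(n,circ(p[0],p[1],z,p[2] if fr else r))-b for n,b in obs.items()])
    s=least_squares(f,list(x0)+([r] if fr else []),diff_step=1e-4); return s.x,s.fun.round(2)
E
python3 - <<'E'
from h import *
T=dict(rim=cb([120,368,175,418],6,245,165),dial=cb([462,661,235,432],6,245,165),lid=cb([124,445,58,380],8,165,180))
S=dict(rim=cb([406,652,52,215],6,180,175),dial=cb([100,307,125,267],6,180,175),lid=cb([82,425,88,332],8,325,205))
for k,z,r in(("rim",.12,.056),("dial",.0705,.046),("lid",.016,.061)):
    fr=k=="dial"
    for o in({"top":T[k]},{"scene":S[k]},{"top":T[k],"scene":S[k]}):
        print(k,list(o),*fit(o,z,r,(.5,0.1),fr=fr))
E
```

```text
rim ['top'] [0.49263102 0.05760278] [ 0.75 -0.75  0.5  -0.48]
rim ['scene'] [0.49226019 0.05697354] [ 0.33 -0.33  0.47 -0.37]
rim ['top', 'scene'] [0.49251472 0.0572829 ] [ 0.87 -0.64  0.54 -0.44  0.44 -0.21  0.52 -0.31]
dial ['top'] [ 0.47957083 -0.09845082  0.04848473] [ 0.07 -0.08 -0.08  0.07]
dial ['scene'] [ 0.47764515 -0.09885374  0.04981597] [-0.14  0.14  0.21 -0.2 ]
dial ['top', 'scene'] [ 0.47901921 -0.09859584  0.04902386] [-0.06  0.16 -0.07  0.45  0.18 -0.07  0.69 -0.06]
lid ['top'] [0.52946274 0.31460566] [ 0.24 -0.24  0.39 -0.38]
lid ['scene'] [0.52791963 0.31401468] [ 0.53 -0.53  0.42 -0.31]
lid ['top', 'scene'] [0.52885049 0.31421353] [ 0.36 -0.11  0.59 -0.18  0.64 -0.4   0.63 -0.07]
```

The two cameras agree to about 2 mm. Distances from rim to dial also match the given geometry, with the polisher's yaw at about +2.4°. I'll move over towards the lid while turning the jaws along world y.

>>> play_rows(
  motion=[2.4,3,0.5,0,0,0.145,2.4,3,0.5,0,0,0.145,2.4,3,0.5,0,0,0.145,2.4,3,0.5,0,0,0.145,2.4,3,0.5,0,0,0.145,2.4,3,0.5,0,0,0.145,2.4,3,0.5,0,0,0.145,2.4,3,0.5,0,0,0.145,2.4,3,0.5,0,0,0.145,2.4,3,0.5,0,0,0.145],
  grip=-1,
)

```text
t: 1.1
tcp_pos: [0.4302, -0.3464, 0.2562]
orientation: [[-0.0, 0.986, 0.169], [0.0, 0.169, -0.986], [-1.0, -0.0, -0.0]]
wrist_force: [0.7, -1.1, -0.3]
width: 0.0855
```

>>> play_rows(
  motion=[2.4,3,0,0,0,0.145,2.4,3,0,0,0,0.145,2.4,3,0,0,0,0.145,2.4,3,0,0,0,0.145,2.4,3,0,0,0,0.145,0,3.4,0,0,0,0.145,0,3.4,0,0,0,0.145,0,3.4,0,0,0,0.145,0,3.4,0,0,0,0.145,0,3.4,0,0,0,0.145],
)

```text
t: 2.1
tcp_pos: [0.5493, -0.0265, 0.2559]
orientation: [[-0.0, -0.049, 0.999], [-0.0, 0.999, 0.049], [-1.0, -0.0, -0.0]]
wrist_force: [1.4, -0.5, -0.6]
width: 0.085
```

>>> play_rows(
  motion=[0,3.4,0,0,0,0,0,3.4,0,0,0,0,0,3.4,0,0,0,0,0,3.4,0,0,0,0,0,3.4,0,0,0,0,0,3.4,0,0,0,0,0,3.4,0,0,0,0,0,3,0,0,0,0,0,2,0,0,0,0,0,0,0,0,0,0],
)

```text
t: 3.1
tcp_pos: [0.5485, 0.2634, 0.2558]
orientation: [[-0.001, -0.047, 0.999], [0.001, 0.999, 0.047], [-1.0, 0.001, -0.001]]
wrist_force: [-0.5, 0.1, -0.1]
width: 0.0855
```

```bash
cat > st.py <<'E'
from h import *
s=ctrl.sense(); np.set_printoptions(precision=4,suppress=True)
R=s['orientation']
print(s['t'],s['tcp_pos'],'yaw y',np.degrees(np.arctan2(R[1,1],R[0,1])),'xaxis',R[:,0],'w',s['width'],'F',s['wrist_force'],'T',s['wrist_torque'],'q',s['qpos'])
E
python3 st.py
```

```text
3.1 [0.5485 0.2634 0.2558] yaw y 92.701904366241 xaxis [-0.001   0.0013 -1.    ] w 0.08546519153140417 F [-0.4675  0.1179 -0.1329] T [-0.0173  0.0021  0.0618] q [ 0.0846  0.3849 -0.8252  1.6634  0.296   1.2244  0.8121]
```

>>> play_rows(
  motion=[-0.4,1.1,-1,0,0,0,-0.4,1,-2,0,0,0,-0.4,1,-3,0,0,0,-0.4,1,-3,0,0,0,-0.35,1,-3,0,0,0,0,0,-2.5,0,0,0,0,0,-1.5,0,0,0,0,0,0,0,0,0,0,0,0,0,0,0],
)

```text
t: 4.0
tcp_pos: [0.5305, 0.311, 0.0966]
orientation: [[0.0, -0.042, 0.999], [0.0, 0.999, 0.042], [-1.0, 0.0, 0.0]]
wrist_force: [-0.6, -0.4, 0.4]
width: 0.0854
```

```bash
python3 st.py
python3 - <<'E'
from h import *
t=optics.get_image("top");s=optics.get_image("scene")
a=cv2.resize(t[160:250,150:250],None,fx=5,fy=5,interpolation=cv2.INTER_CUBIC)
b=cv2.resize(s[150:270,310:410],None,fx=4,fy=4,interpolation=cv2.INTER_CUBIC)
o=np.zeros((500,910,3),np.uint8);o[:450,:500]=a;o[:480,505:905]=b
cv2.imwrite("pics/g1.png",o[:,:][:480,:905] if 0 else cv2.resize(o,(800,440)))
E
```

```text
4.0 [0.5305 0.311  0.0966] yaw y 92.43312352998832 xaxis [ 0.0002  0.0001 -1.    ] w 0.08541461048052763 F [-0.5728 -0.3989  0.4199] T [ 0.0038  0.0477 -0.0126] q [-0.067   0.5543 -0.7555  1.8045  0.4548  0.9645  0.5993]
```

View pics/g1.png

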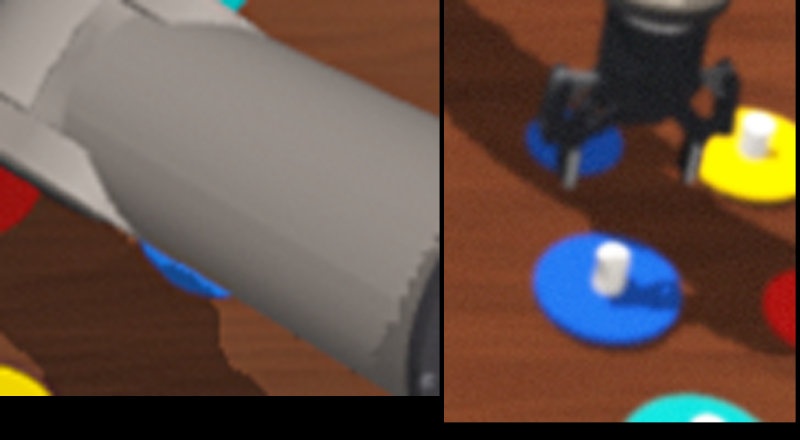

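>>> play_rows(
  motion=[-0.1,0.2,-1,0,0,0,-0.05,0.1,-2,0,0,0,0,0,-2,0,0,0,0,0,-1.4,0,0,0,0,0,-0.6,0,0,0,0,0,-0.4,0,0,0,0,0,0,0,0,0,0,0,0,0,0,0],
)

```text
t: 4.9
tcp_pos: [0.529, 0.3145, 0.0227]
orientation: [[0.001, -0.043, 0.999], [0.0, 0.999, 0.043], [-1.0, 0.0, 0.001]]
wrist_force: [0.2, 0.2, 0.4]
width: 0.0849
```

```bash
python3 st.py
```

```text
4.9 [0.529  0.3145 0.0227] yaw y 92.46778580220169 xaxis [ 0.0008  0.0004 -1.    ] w 0.08486101782539034 F [0.2463 0.1565 0.4241] T [ 0.0316  0.0167 -0.0342] q [-0.1191  0.6446 -0.6976  1.8459  0.5404  0.8488  0.5274]
```

Next I'll lower it 2 mm more and close.

>>> play_rows(
  motion=[0,0,-0.2,0,0,0,0,0,0,0,0,0,0,0,0,0,0,0,0,0,0,0,0,0,0,0,0,0,0,0,0,0,0,0,0,0,0,0,0,0,0,0,0,0,0,0,0,0,0,0,0,0,0,0,0,0,0,0,0,0],
  grip=1,
)

```text
t: 5.9
tcp_pos: [0.5288, 0.3143, 0.0206]
orientation: [[0.0, -0.043, 0.999], [-0.0, 0.999, 0.043], [-1.0, -0.0, 0.0]]
wrist_force: [-2.2, -1.6, 7.3]
width: 0.0217
```

```bash
python3 st.py
python3 - <<'E'
from h import *
s=optics.get_image("scene")
cv2.imwrite("pics/g2.png",cv2.resize(s[170:270,310:410],None,fx=6,fy=6,interpolation=cv2.INTER_CUBIC))
E
```

```text
5.9 [0.5288 0.3143 0.0206] yaw y 92.46825592319443 xaxis [ 0.0005 -0.0001 -1.    ] w 0.021732283120664102 F [-2.1564 -1.5806  7.3302] T [-0.3672  0.3714 -0.0183] q [-0.1205  0.6471 -0.6957  1.847   0.5429  0.846   0.5254]
```

View pics/g2.png

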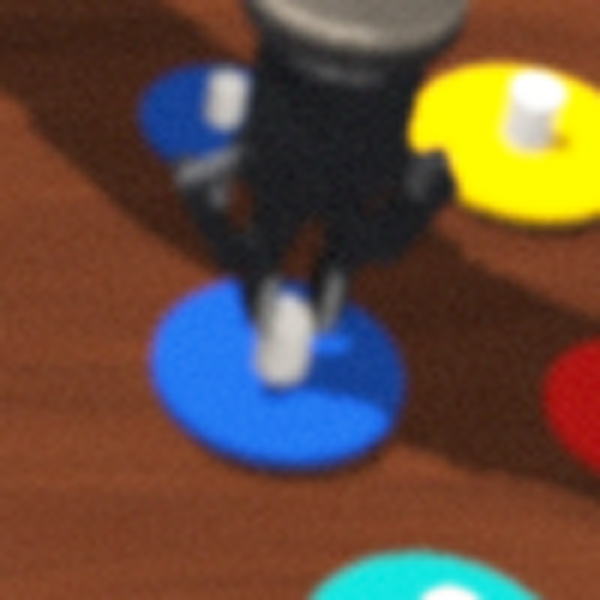

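Run:
```python
from h import *
def c(P): return ((proj("scene",P)-[310,170]+.5)*6).round()
x,y=.5288,.3143
print("tcp",c([x,y,.0206]),"griptop centre",c([x,y,.05]),"base front",c([x+.013,y,.016]),"plate ctr",c([x,y,.016]))
print("fing tips",c([[x,y-.015,.02],[x,y+.015,.02]]),c([[x,y-.015,.04],[x,y+.015,.04]]))
print(bbox("scene",circ(x,y,.016,.061)),(bbox("scene",circ(x,y,.016,.061))-[310,310,170,170]+.5)*6)
```

```text
tcp [[283. 360.]] griptop centre [[291. 316.]] base front [[286. 385.]] plate ctr [[281. 366.]]
fing tips [[252. 361.]
 [313. 360.]] [[257. 332.]
 [319. 331.]]
[335.47528902 377.31744062 216.17697664 245.98185666] [155.85173409 406.90464369 280.06185986 458.89113998]
```

Run:
```python
from h import *
print(proj("scene",[[.5305,.311,.0966],[.5305,.311,.11],[.51,.311,.0966]]))
t=optics.get_image("scene")
cv2.imwrite("pics/g3.png",cv2.resize(t[195:255,325:385],None,fx=10,fy=10,interpolation=cv2.INTER_CUBIC))
```

```text
[[359.40705084 210.62093548]
 [360.11491849 207.04945711]
 [358.10564522 205.69529009]]
```

View pics/g3.png

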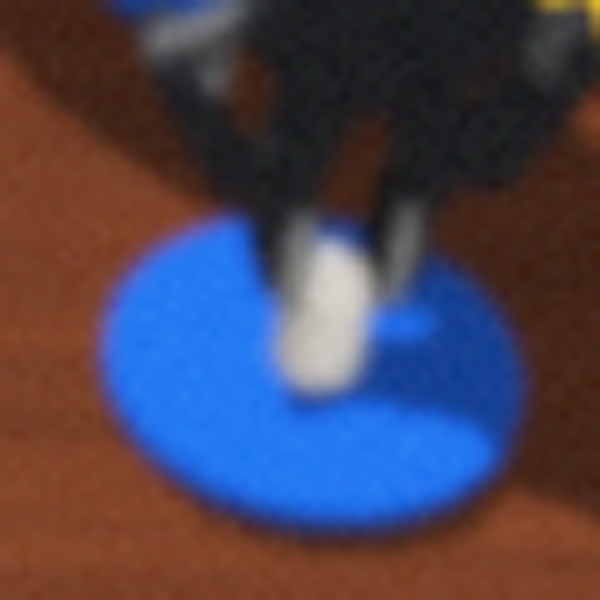

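Run:
```python
from h import *
P=[[.1895,-.6474,.2055],[.1895+.012,-.6474-.041,.2185],[.1895-.012,-.6474+.041,.2185]]
s=cv2.imread("pics/scene0.png");t=cv2.imread("pics/top0.png")
ps=proj("scene",P);pt=proj("top",P);print(ps,pt)
a=cv2.resize(s[50:130,0:100],None,fx=5,fy=5,interpolation=cv2.INTER_CUBIC)
b=cv2.resize(t[280:380,480:560],None,fx=4,fy=4,interpolation=cv2.INTER_CUBIC)
for p in ps: cv2.circle(a,tuple(int(v) for v in (p-[0,50]+.5)*5),3,(0,0,255),-1)
for p in pt: cv2.circle(b,tuple(int(v) for v in (p-[480,280]+.5)*4),3,(0,0,255),-1)
s2=optics.get_image("scene")
o=np.zeros((400,800,3),np.uint8);o[:400,:500]=a[:400,:500];o[:400,500:800]=b[:,:300]
cv2.imwrite("pics/c1.png",o)
```

```text
[[ 47.91431973 118.50410486]
 [ 33.01372507 117.33450812]
 [ 60.14677438 112.65673521]] [[549.62577764 319.22905166]
 [565.726403   314.25212403]
 [538.77755435 325.06406307]]
```

View pics/c1.png

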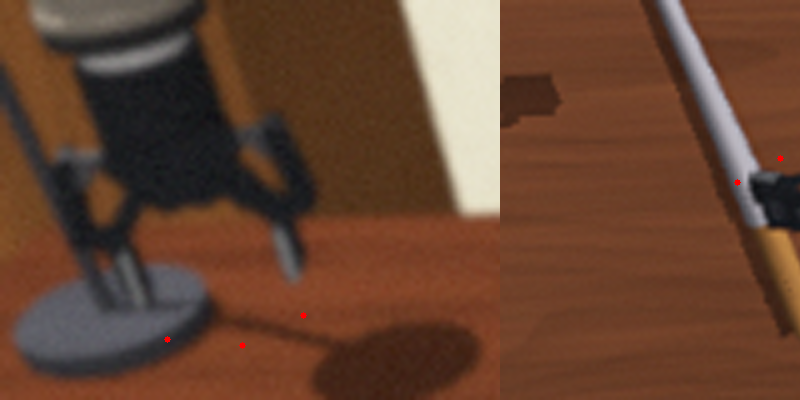

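Run:
```python
from h import *
P=np.array([.1895-.012,-.6474+.041,.2185])
for d in([0,0,0],[0,0,.02],[0,0,.025],[-.02,0,0],[-.017,-.005,0],[.017,.005,0]):
    q=P+d
    print(d,((proj("scene",q)-[0,50]+.5)*5).round(), ((proj("top",q)-[480,280]+.5)*4+[500,0]).round())
t=cv2.imread("pics/top0.png")
cv2.imwrite("pics/c2.png",cv2.resize(t[300:360,510:560],None,fx=10,fy=10,interpolation=cv2.INTER_CUBIC))
```

```text
[0, 0, 0] [[303. 316.]] [[737. 182.]]
[0, 0, 0.02] [[294. 288.]] [[754. 185.]]
[0, 0, 0.025] [[291. 281.]] [[758. 186.]]
[-0.02, 0, 0] [[314. 300.]] [[739. 213.]]
[-0.017, -0.005, 0] [[305. 303.]] [[745. 208.]]
[0.017, 0.005, 0] [[301. 329.]] [[729. 157.]]
```

View pics/c2.png

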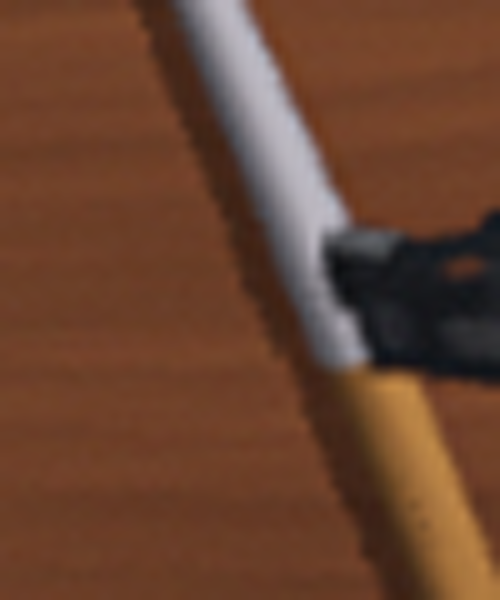

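The visible fingertips sit about 20 mm higher than the reported TCP in every view, so the grasp is shallow: the width reads 21.7 mm on a 26 mm grip. I'll open and look again.

>>> play_rows(
  motion=[0,0,0,0,0,0,0,0,0,0,0,0,0,0,0,0,0,0,0,0,0,0,0,0,0,0,0,0,0,0],
  grip=-0.1,
)

```text
t: 6.55
tcp_pos: [0.5286, 0.3142, 0.0201]
orientation: [[-0.0, -0.043, 0.999], [-0.0, 0.999, 0.043], [-1.0, -0.0, -0.0]]
wrist_force: [0.2, -0.2, 0.3]
width: 0.0467
```

```bash
python3 st.py
python3 - <<'E'
from h import *
t=optics.get_image("scene")
cv2.imwrite("pics/g4.png",cv2.resize(t[185:260,315:395],None,fx=8,fy=8,interpolation=cv2.INTER_CUBIC))
E
```

```text
6.55 [0.5286 0.3142 0.0201] yaw y 92.47306469013498 xaxis [-0.0001 -0.0001 -1.    ] w 0.04673804747841726 F [ 0.1501 -0.1742  0.2773] T [0.0018 0.0119 0.0312] q [-0.1206  0.6479 -0.6954  1.8473  0.543   0.8455  0.5254]
```

View pics/g4.png

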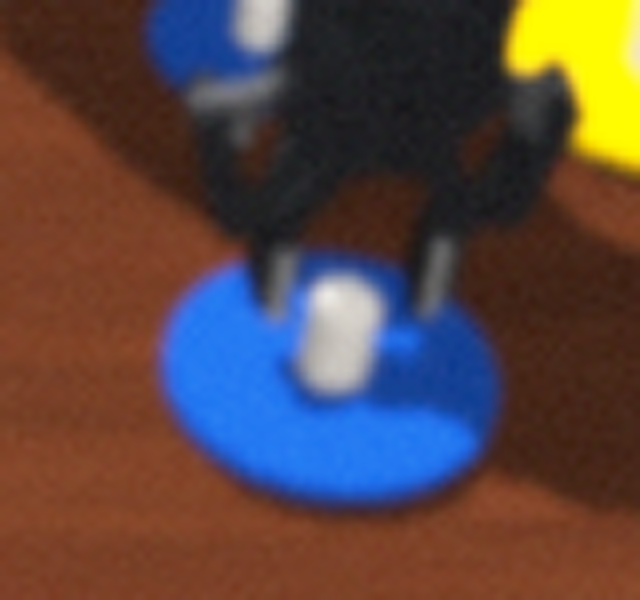

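Open tips are at (275,315) and (432,312), which puts them at z≈0.044 while the TCP reads 0.020. I'll lower gently and watch the force.

>>> play_rows(
  motion=[0,0,-0.3,0,0,0,0,0,-0.3,0,0,0,0,0,-0.3,0,0,0,0,0,-0.2,0,0,0,0,0,0,0,0,0],
)

```text
t: 7.1
tcp_pos: [0.5284, 0.3141, 0.0087]
orientation: [[-0.001, -0.043, 0.999], [-0.0, 0.999, 0.043], [-1.0, -0.0, -0.001]]
wrist_force: [0.4, -0.4, -0.1]
width: 0.0473
```

>>> play_rows(
  motion=[0,0,-0.2,0,0,0,0,0,-0.2,0,0,0,0,0,-0.1,0,0,0,0,0,0,0,0,0],
)

```text
t: 7.5
tcp_pos: [0.5285, 0.3141, 0.0039]
orientation: [[-0.0, -0.043, 0.999], [-0.0, 0.999, 0.043], [-1.0, -0.0, -0.0]]
wrist_force: [-0.3, -0.1, -0.2]
width: 0.0468
```

Run:
```python
from h import *
t=optics.get_image("scene")
cv2.imwrite("pics/g5.png",cv2.resize(t[185:260,315:395],None,fx=8,fy=8,interpolation=cv2.INTER_CUBIC))
```

```text
(no output)
```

View pics/g5.png

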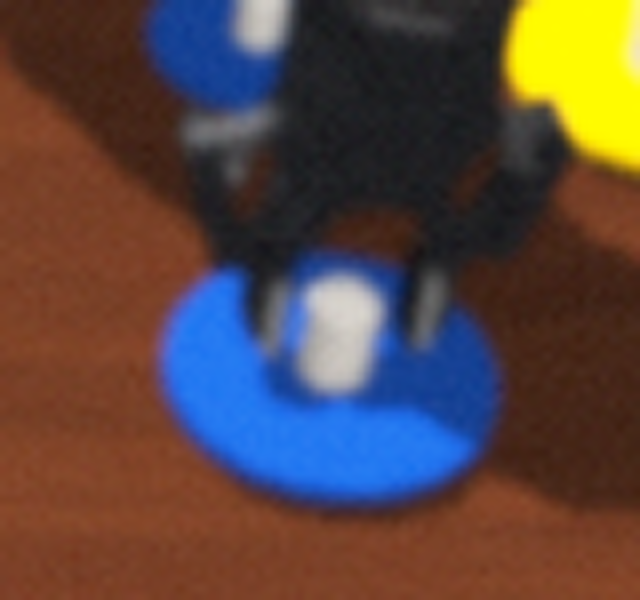

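Confirmed: there's no contact at a TCP reading of 0.004, so the tips are at about 0.027. I'll close now.

>>> play_rows(
  motion=[0,0,0,0,0,0,0,0,0,0,0,0,0,0,0,0,0,0,0,0,0,0,0,0,0,0,0,0,0,0,0,0,0,0,0,0,0,0,0,0,0,0],
  grip=1,
)

```text
t: 8.25
tcp_pos: [0.5287, 0.3143, 0.0045]
orientation: [[0.0, -0.043, 0.999], [-0.0, 0.999, 0.043], [-1.0, -0.0, 0.0]]
wrist_force: [-1.3, -1.0, 5.1]
width: 0.0245
```

```bash
python3 st.py
python3 - <<'E'
from h import *
t=optics.get_image("scene")
cv2.imwrite("pics/g6.png",cv2.resize(t[185:260,315:395],None,fx=8,fy=8,interpolation=cv2.INTER_CUBIC))
E
```

```text
8.25 [0.5287 0.3143 0.0045] yaw y 92.47035006046042 xaxis [ 0.0003 -0.     -1.    ] w 0.02450803995176949 F [-1.2596 -0.9866  5.1114] T [-0.2925  0.3119 -0.025 ] q [-0.1315  0.668  -0.6811  1.8535  0.5621  0.8215  0.5105]
```

View pics/g6.png

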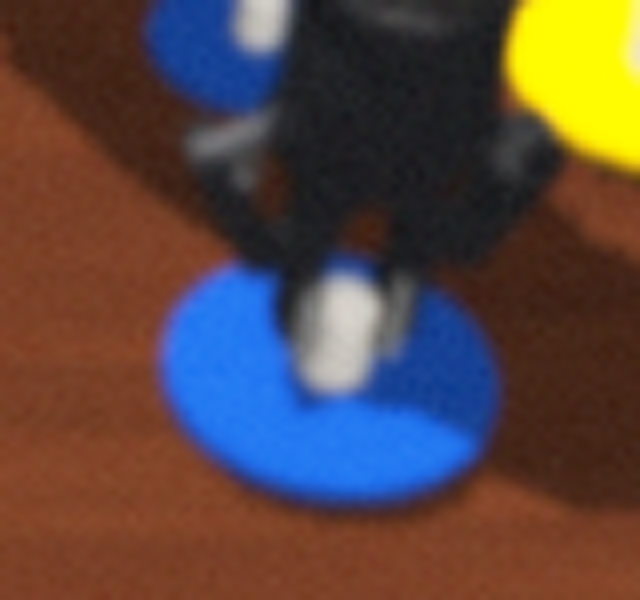

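>>> play_rows(
  motion=[0,0,0.3,0,0,0,0,0,0.7,0,0,0,0,0,1.5,0,0,0,0,0,2.5,0,0,0,0,0,3,0,0,0,0,0,3,0,0,0,0,0,3,0,0,0,0,0,2,0,0,0,0,0,1,0,0,0,0,0,0,0,0,0],
)

```text
t: 9.3
tcp_pos: [0.5291, 0.3145, 0.1758]
orientation: [[0.002, -0.043, 0.999], [0.001, 0.999, 0.043], [-1.0, 0.001, 0.002]]
wrist_force: [0.1, -0.5, -3.2]
width: 0.024
```

```bash
python3 st.py
python3 - <<'E'
from h import *
t=optics.get_image("scene")
cv2.imwrite("pics/g7.png",cv2.resize(t[110:260,300:420],None,fx=4,fy=4,interpolation=cv2.INTER_CUBIC))
E
```

```text
9.3 [0.5291 0.3145 0.1758] yaw y 92.46537676764083 xaxis [ 0.0021  0.0008 -1.    ] w 0.024024614910109106 F [ 0.0893 -0.5475 -3.1854] T [-0.0272 -0.0381 -0.0256] q [-0.0321  0.4696 -0.8037  1.7383  0.3767  1.0927  0.656 ]
```

View pics/g7.png

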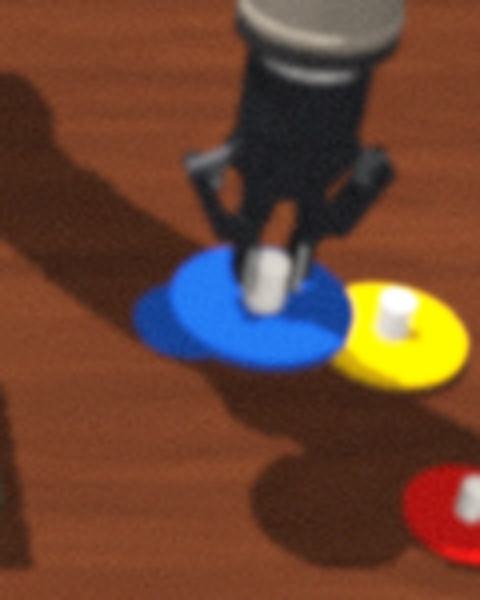

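>>> play_rows(
  motion=[-0.15,-1.2,0,0,0,0,-0.35,-2.4,0,0,0,0,-0.4,-2.8,0,0,0,0,-0.4,-2.8,0,0,0,0,-0.4,-2.8,0,0,0,0,-0.4,-2.8,0,0,0,0,-0.4,-2.8,0,0,0,0,-0.4,-2.8,0,0,0,0,-0.4,-2.6,0,0,0,0,-0.3,-1.7,0,0,0,0],
)

```text
t: 10.35
tcp_pos: [0.4913, 0.0643, 0.1729]
orientation: [[-0.002, -0.041, 0.999], [-0.001, 0.999, 0.041], [-1.0, -0.001, -0.002]]
wrist_force: [-0.3, -0.5, -0.6]
width: 0.0237
```

>>> play_rows(
  motion=[0,-0.9,0,0,0,0,0,0,0,0,0,0,0,0,0,0,0,0,0,0,0,0,0,0],
)

```text
t: 10.75
tcp_pos: [0.4926, 0.0593, 0.174]
orientation: [[-0.0, -0.044, 0.999], [0.0, 0.999, 0.044], [-1.0, 0.0, -0.0]]
wrist_force: [0.9, -0.4, -1.6]
width: 0.0242
```

```bash
python3 st.py
python3 - <<'E'
from h import *
t=optics.get_image("scene")
cv2.imwrite("pics/g8.png",cv2.resize(t[140:240,210:330],None,fx=6,fy=6,interpolation=cv2.INTER_CUBIC))
p=ctrl.sense()['tcp_pos']
b=bbox("scene",circ(p[0],p[1],p[2]+.0345-.023,.061)); print((b-[210,210,140,140]+.5)*6)
E
```

```text
10.75 [0.4926 0.0593 0.174 ] yaw y 92.54882574770447 xaxis [-0.0001  0.0005 -1.    ] w 0.024176207303918628 F [ 0.9326 -0.4424 -1.6228] T [ 0.0148  0.0007 -0.0377] q [ 0.4613  0.256  -0.8084  1.9948  0.2219  0.9794  1.1597]
[217.27304182 491.41969923 148.87063857 318.67533856]
```

View pics/g8.png

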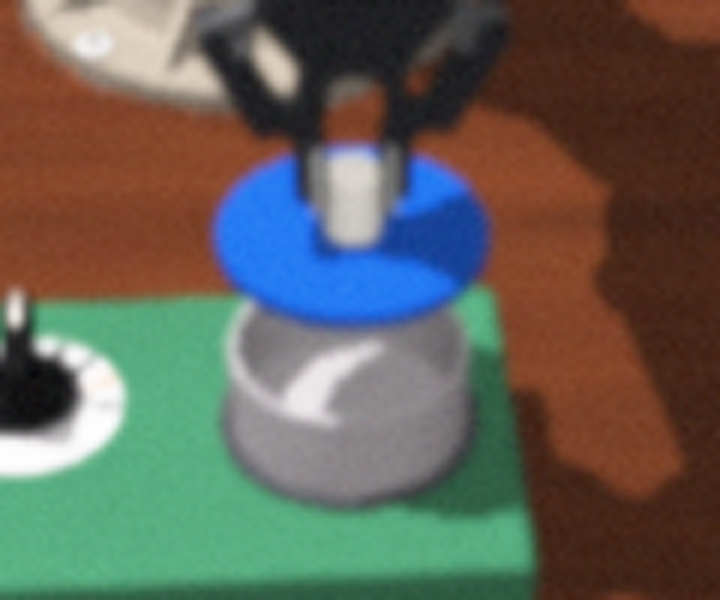

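>>> play_rows(
  motion=[0,-0.1,-0.5,0,0,0,0,0,-1,0,0,0,0,0,-1.2,0,0,0,0,0,-1,0,0,0,0,0,-0.6,0,0,0,0,0,-0.4,0,0,0,0,0,-0.3,0,0,0,0,0,0,0,0,0],
)

```text
t: 11.6
tcp_pos: [0.4926, 0.0572, 0.1239]
orientation: [[-0.0, -0.043, 0.999], [-0.0, 0.999, 0.043], [-1.0, -0.0, -0.0]]
wrist_force: [-0.1, -0.1, -1.5]
width: 0.0236
```

```bash
python3 st.py
python3 - <<'E'
from h import *
t=optics.get_image("scene")
cv2.imwrite("pics/g9.png",cv2.resize(t[140:240,210:330],None,fx=6,fy=6,interpolation=cv2.INTER_CUBIC))
E
```

```text
11.6 [0.4926 0.0572 0.1239] yaw y 92.4752101267951 xaxis [-0.0003 -0.     -1.    ] w 0.023587314660329678 F [-0.1345 -0.081  -1.4701] T [ 0.031   0.0104 -0.0224] q [ 0.4245  0.3247 -0.7798  2.044   0.2941  0.8845  1.0959]
```

View pics/g9.png

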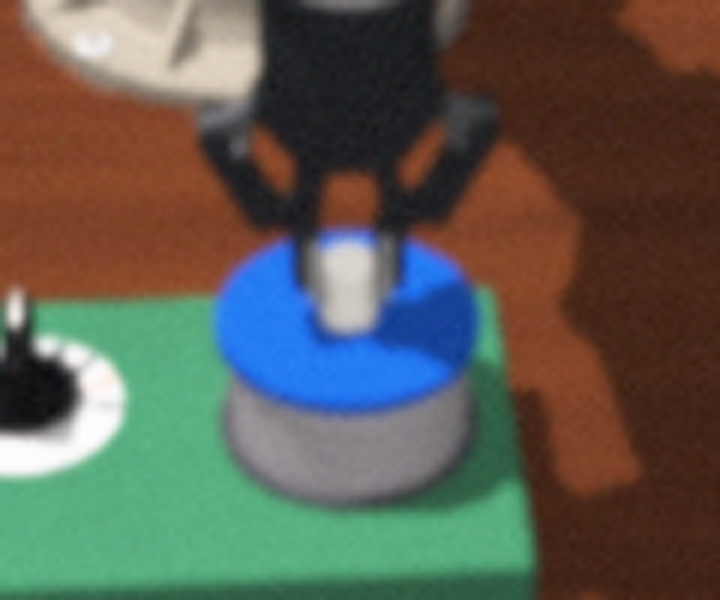

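The lid is centred over the bowl, at columns 215–477 against the bowl's 224–472, so it's about 1 mm left. I'll lower slowly.

>>> play_rows(
  motion=[0,0.1,-0.15,0,0,0,0,0,-0.15,0,0,0,0,0,-0.15,0,0,0,0,0,-0.1,0,0,0,0,0,0,0,0,0],
)

```text
t: 12.15
tcp_pos: [0.4925, 0.0581, 0.1185]
orientation: [[-0.0, -0.043, 0.999], [-0.0, 0.999, 0.043], [-1.0, -0.0, -0.0]]
wrist_force: [0.6, -0.2, -1.1]
width: 0.0239
```

>>> play_rows(
  motion=[0,0,-0.1,0,0,0,0,0,-0.1,0,0,0,0,0,0,0,0,0,0,0,0,0,0,0],
)

```text
t: 12.55
tcp_pos: [0.4926, 0.0582, 0.1166]
orientation: [[-0.0, -0.043, 0.999], [-0.0, 0.999, 0.043], [-1.0, -0.0, -0.0]]
wrist_force: [0.1, 0.2, -1.4]
width: 0.0239
```

>>> play_rows(
  motion=[0,0,-0.1,0,0,0,0,0,0,0,0,0,0,0,0,0,0,0],
)

```text
t: 12.85
tcp_pos: [0.4926, 0.0582, 0.1156]
orientation: [[-0.0, -0.043, 0.999], [-0.0, 0.999, 0.043], [-1.0, -0.0, -0.0]]
wrist_force: [0.1, 0.9, -1.5]
width: 0.0242
```

>>> play_rows(
  motion=[0,0,-0.1,0,0,0,0,0,0,0,0,0,0,0,0,0,0,0],
)

```text
t: 13.15
tcp_pos: [0.4927, 0.0582, 0.1153]
orientation: [[0.0, -0.043, 0.999], [-0.001, 0.999, 0.043], [-1.0, -0.001, 0.0]]
wrist_force: [-6.4, -1.4, 16.3]
width: 0.024
```

>>> play_rows(
  motion=[0,0,-0.1,0,0,0,0,0,0,0,0,0,0,0,0,0,0,0],
)

```text
t: 13.45
tcp_pos: [0.4928, 0.0582, 0.1152]
orientation: [[0.001, -0.043, 0.999], [-0.001, 0.999, 0.043], [-1.0, -0.002, 0.001]]
wrist_force: [-15.0, -3.9, 37.9]
width: 0.0239
```

>>> play_rows(
  motion=[0,0,-0.1,0,0,0,0,0,0,0,0,0,0,0,0,0,0,0],
)

```text
t: 13.75
tcp_pos: [0.4928, 0.0582, 0.1151]
orientation: [[0.001, -0.043, 0.999], [-0.002, 0.999, 0.043], [-1.0, -0.002, 0.001]]
wrist_force: [-23.1, -6.0, 60.0]
width: 0.0237
```

Contact came at TCP 0.1154, and the predicted seat was 0.1155. I'll relieve the push, then open.

>>> play_rows(
  motion=[0,0,0.25,0,0,0,0,0,0,0,0,0],
)

```text
t: 13.95
tcp_pos: [0.4929, 0.0582, 0.1155]
orientation: [[0.001, -0.043, 0.999], [-0.0, 0.999, 0.043], [-1.0, -0.0, 0.001]]
wrist_force: [-0.1, 0.6, -1.3]
width: 0.0239
```

>>> play_rows(
  motion=[0,0,0,0,0,0,0,0,0,0,0,0,0,0,0,0,0,0,0,0,0,0,0,0,0,0,0,0,0,0],
  grip=-0.1,
)

```text
t: 14.45
tcp_pos: [0.4926, 0.0582, 0.115]
orientation: [[-0.0, -0.043, 0.999], [0.0, 0.999, 0.043], [-1.0, 0.0, -0.0]]
wrist_force: [0.6, 0.4, 0.3]
width: 0.0471
```

```bash
python3 st.py
python3 - <<'E'
from h import *
t=optics.get_image("scene")
cv2.imwrite("pics/g10.png",cv2.resize(t[140:240,210:330],None,fx=6,fy=6,interpolation=cv2.INTER_CUBIC))
b=bbox("scene",circ(.4925,.0573,.127,.061)); print((b-[210,210,140,140]+.5)*6)
E
```

```text
14.45 [0.4926 0.0582 0.115 ] yaw y 92.47402793040874 xaxis [-0.0001  0.     -1.    ] w 0.04708183054078971 F [0.6193 0.4056 0.2859] T [ 0.0138  0.0037 -0.0127] q [ 0.4148  0.3379 -0.7737  2.0514  0.3084  0.8679  1.0811]
[217.74949344 482.57192973 247.67275093 419.60559576]
```

View pics/g10.png

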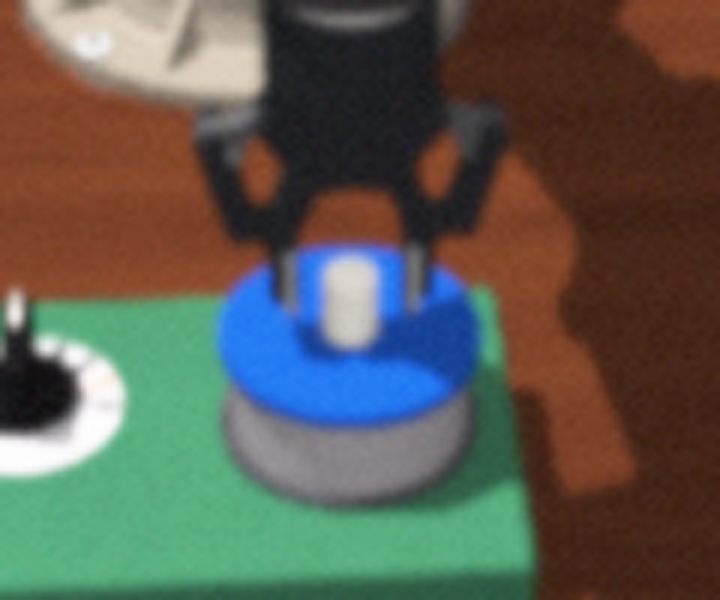

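The lid looks seated, level and centred: its outline is at columns 218–482, which matches the prediction. I'll move up and over to the knob.

>>> play_rows(
  motion=[0,0,0.5,0,0,0,0,0,1.5,0,0,0,0,0,2.5,0,0,0,0,0,2.5,0,0,0,0,0,1.5,0,0,0,-0.1,-1.2,0,0,0,0,-0.3,-2.5,0,0,0,0,-0.3,-3,0,0,0,0,-0.3,-3,0,0,0,0,-0.3,-3,0,0,0,0],
)

```text
t: 15.5
tcp_pos: [0.4788, -0.0707, 0.1996]
orientation: [[-0.001, -0.043, 0.999], [-0.0, 0.999, 0.043], [-1.0, -0.0, -0.001]]
wrist_force: [1.0, -0.2, 0.2]
width: 0.0468
```

>>> play_rows(
  motion=[0,-2,0,0,0,0,0,-0.9,0,0,0,0,0,0,0,0,0,0,0,0,0,0,0,0],
)

```text
t: 15.9
tcp_pos: [0.4796, -0.0969, 0.1999]
orientation: [[-0.0, -0.044, 0.999], [0.0, 0.999, 0.044], [-1.0, 0.0, -0.0]]
wrist_force: [0.1, 0.7, -0.3]
width: 0.0469
```

```bash
python3 st.py
python3 - <<'E'
from h import *
t=optics.get_image("scene");u=optics.get_image("top")
cv2.imwrite("pics/k1.png",cv2.resize(t[140:240,180:310],None,fx=6,fy=6,interpolation=cv2.INTER_CUBIC))
cv2.imwrite("pics/k1t.png",cv2.resize(u[165:265,245:375],None,fx=6,fy=6,interpolation=cv2.INTER_CUBIC))
E
```

```text
15.9 [ 0.4796 -0.0969  0.1999] yaw y 92.50530089823286 xaxis [-0.0002  0.0004 -1.    ] w 0.046883595179635265 F [ 0.0926  0.688  -0.3138] T [0.0403 0.0406 0.0094] q [ 0.7268  0.1931 -0.7292  1.9834  0.1503  1.0188  1.5421]
```

View pics/k1.png

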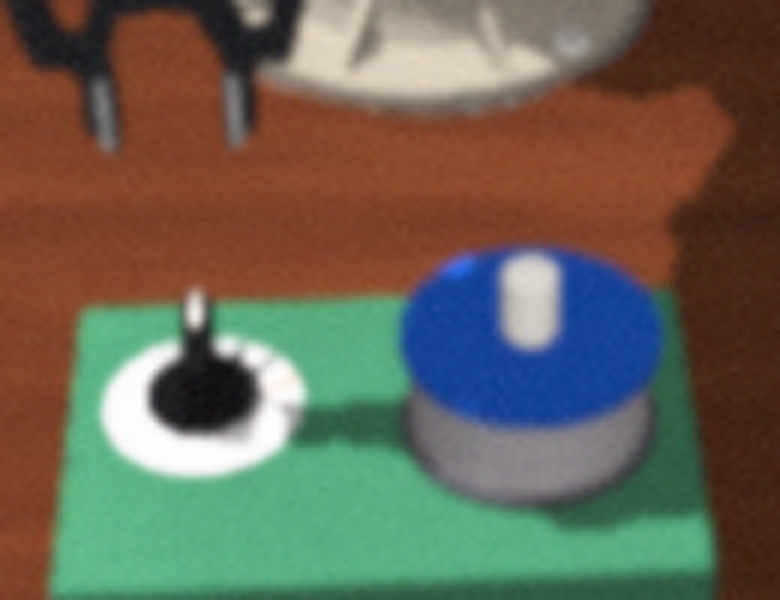

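View pics/k1t.png

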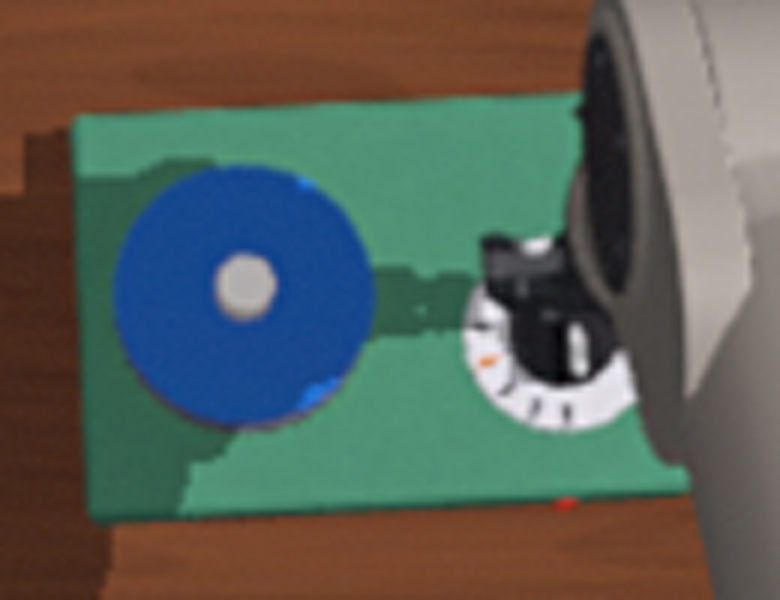

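>>> play_rows(
  motion=[-0.05,-0.2,-1,0,0,0,0,0,-2,0,0,0,0,0,-2.5,0,0,0,0,0,-2.5,0,0,0,0,0,-2,0,0,0,0,0,-1,0,0,0,0,0,-0.6,0,0,0,0,0,0,0,0,0,0,0,0,0,0,0],
)

```text
t: 16.9
tcp_pos: [0.4796, -0.0997, 0.0847]
orientation: [[0.001, -0.043, 0.999], [-0.0, 0.999, 0.043], [-1.0, -0.0, 0.001]]
wrist_force: [0.5, 0.4, -0.4]
width: 0.0467
```

```bash
python3 st.py
python3 - <<'E'
from h import *
t=optics.get_image("scene")
cv2.imwrite("pics/k2.png",cv2.resize(t[150:230,180:260],None,fx=7,fy=7,interpolation=cv2.INTER_CUBIC))
E
```

```text
16.9 [ 0.4796 -0.0997  0.0847] yaw y 92.48606983366358 xaxis [ 0.0008 -0.0003 -1.    ] w 0.046655071670008104 F [ 0.4869  0.4393 -0.4445] T [-0.0031  0.015  -0.0334] q [ 0.6501  0.3547 -0.6742  2.0926  0.3102  0.791   1.3996]
```

View pics/k2.png

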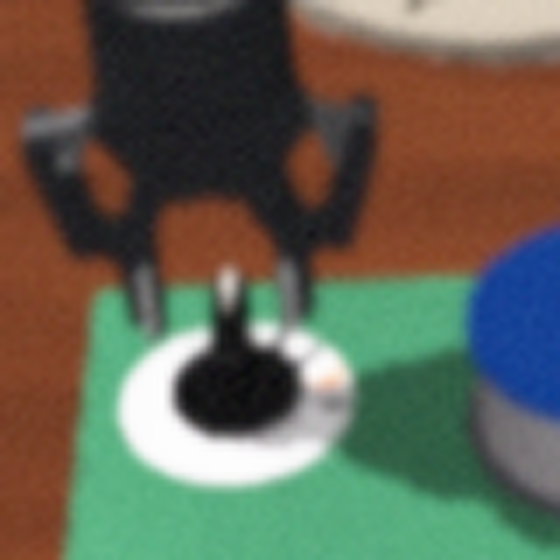

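Run:
```python
from h import *
k=[.479,-.0986]
a=np.radians(2.4)
for l,P in dict(axis_top=[*k,.118],axis82=[*k,.082],ptr_end=[k[0]-.0265*np.cos(a),k[1]-.0265*np.sin(a),.118],front=[k[0]+.0265*np.cos(a),k[1]+.0265*np.sin(a),.118],tips=[.4796,-.0997,.108]).items(): print(l,((proj("scene",P)-[180,150]+.5)*7).round())
```

```text
axis_top [[228. 316.]]
axis82 [[236. 383.]]
ptr_end [[230. 274.]]
front [[225. 360.]]
tips [[227. 336.]]
```

>>> play_rows(
  motion=[-0.05,0.15,-0.4,0,0,0,0,0,-0.5,0,0,0,0,0,-0.4,0,0,0,0,0,-0.2,0,0,0,0,0,0,0,0,0],
)

```text
t: 17.45
tcp_pos: [0.4784, -0.0982, 0.0687]
orientation: [[-0.001, -0.043, 0.999], [0.0, 0.999, 0.043], [-1.0, 0.0, -0.001]]
wrist_force: [1.1, -0.0, -0.4]
width: 0.0468
```

>>> play_rows(
  motion=[0,0,0,0,0,0,0,0,0,0,0,0,0,0,0,0,0,0,0,0,0,0,0,0,0,0,0,0,0,0,0,0,0,0,0,0,0,0,0,0,0,0],
  grip=1,
)

```text
t: 18.15
tcp_pos: [0.4788, -0.0982, 0.0694]
orientation: [[0.0, -0.043, 0.999], [-0.0, 0.999, 0.043], [-1.0, -0.0, 0.0]]
wrist_force: [-1.5, 0.5, 6.4]
width: 0.0129
```

```bash
python3 st.py
python3 - <<'E'
from h import *
t=optics.get_image("scene")
cv2.imwrite("pics/k3.png",cv2.resize(t[150:230,180:260],None,fx=7,fy=7,interpolation=cv2.INTER_CUBIC))
E
```

```text
18.15 [ 0.4788 -0.0982  0.0694] yaw y 92.4720735775519 xaxis [ 0.0003 -0.0002 -1.    ] w 0.01289963464410191 F [-1.521   0.5169  6.3558] T [0.1705 0.4181 0.0174] q [ 0.6339  0.3774 -0.6619  2.1054  0.3349  0.7613  1.3743]
```

View pics/k3.png

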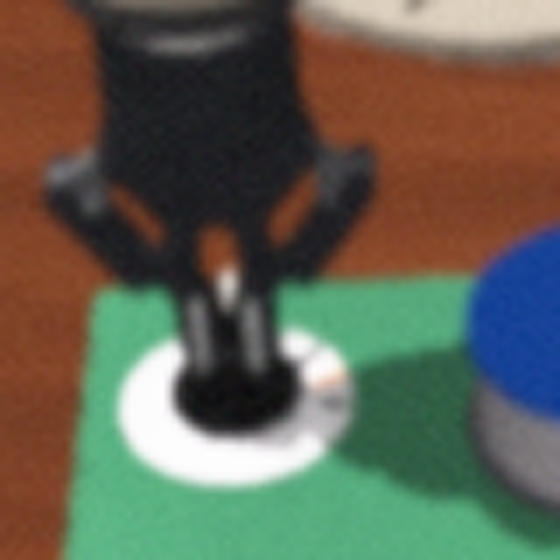

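The knob is gripped (width 12.9 mm, low side force). I'll turn clockwise, one stop per call.

>>> play_rows(
  motion=[0,0,0,0,0,-0.05,0,0,0,0,0,-0.06,0,0,0,0,0,-0.06,0,0,0,0,0,-0.06,0,0,0,0,0,-0.07,0,0,0,0,0,-0.07,0,0,0,0,0,-0.05,0,0,0,0,0,0,0,0,0,0,0,0],
)

```text
t: 19.1
tcp_pos: [0.4787, -0.0981, 0.0693]
orientation: [[0.0, 0.367, 0.93], [-0.0, 0.93, -0.367], [-1.0, -0.0, 0.0]]
wrist_force: [-2.3, 1.1, 6.0]
width: 0.013
```

```bash
python3 st.py
```

```text
19.1 [ 0.4787 -0.0981  0.0693] yaw y 68.44301324870273 xaxis [ 0.0002 -0.0001 -1.    ] w 0.013021709769989034 F [-2.3257  1.146   5.9786] T [ 0.328   0.4225 -0.0399] q [ 0.5579  0.3588 -0.5704  2.1095  0.2832  0.7463  1.0011]
```

The yaw turned 24.0° to the first stop, with little residual torque. Now the second.

>>> play_rows(
  motion=[0,0,0,0,0,-0.05,0,0,0,0,0,-0.06,0,0,0,0,0,-0.06,0,0,0,0,0,-0.06,0,0,0,0,0,-0.07,0,0,0,0,0,-0.07,0,0,0,0,0,-0.05,0,0,0,0,0,0,0,0,0,0,0,0],
)

```text
t: 20.0
tcp_pos: [0.4788, -0.098, 0.0694]
orientation: [[0.0, 0.715, 0.699], [0.0, 0.699, -0.715], [-1.0, 0.0, 0.0]]
wrist_force: [-1.4, 2.3, 5.2]
width: 0.0131
```

```bash
python3 st.py
```

```text
20.0 [ 0.4788 -0.098   0.0694] yaw y 44.38410557893794 xaxis [ 0.0003  0.     -1.    ] w 0.013093485770704823 F [-1.4406  2.2755  5.1732] T [0.4582 0.3075 0.0142] q [ 0.4823  0.3439 -0.4805  2.1136  0.2347  0.734   0.625 ]
```

>>> play_rows(
  motion=[0,0,0,0,0,-0.05,0,0,0,0,0,-0.06,0,0,0,0,0,-0.06,0,0,0,0,0,-0.06,0,0,0,0,0,-0.07,0,0,0,0,0,-0.07,0,0,0,0,0,-0.05,0,0,0,0,0,0,0,0,0,0,0,0],
)

```text
t: 20.9
tcp_pos: [0.4789, -0.0979, 0.0693]
orientation: [[0.001, 0.937, 0.349], [0.0, 0.349, -0.937], [-1.0, 0.001, 0.0]]
wrist_force: [-1.2, 2.6, 7.0]
width: 0.0129
```

```bash
python3 st.py
python3 - <<'E'
from h import *
t=optics.get_image("scene");u=optics.get_image("top")
cv2.imwrite("pics/k4.png",cv2.resize(t[150:250,180:310],None,fx=6,fy=6,interpolation=cv2.INTER_CUBIC))
cv2.imwrite("pics/k4t.png",cv2.resize(u[165:265,245:375],None,fx=6,fy=6,interpolation=cv2.INTER_CUBIC))
E
```

```text
20.9 [ 0.4789 -0.0979  0.0693] yaw y 20.419446824458653 xaxis [ 0.0005  0.0001 -1.    ] w 0.012907620094404215 F [-1.223   2.6276  6.9765] T [ 0.7214  0.0769 -0.0545] q [ 0.4073  0.3321 -0.3924  2.1178  0.1891  0.7237  0.2484]
```

View pics/k4.png

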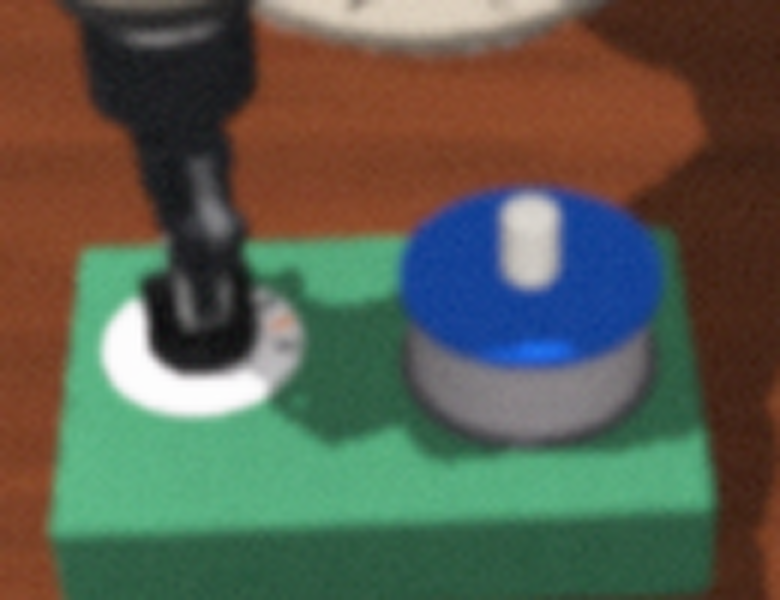

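View pics/k4t.png

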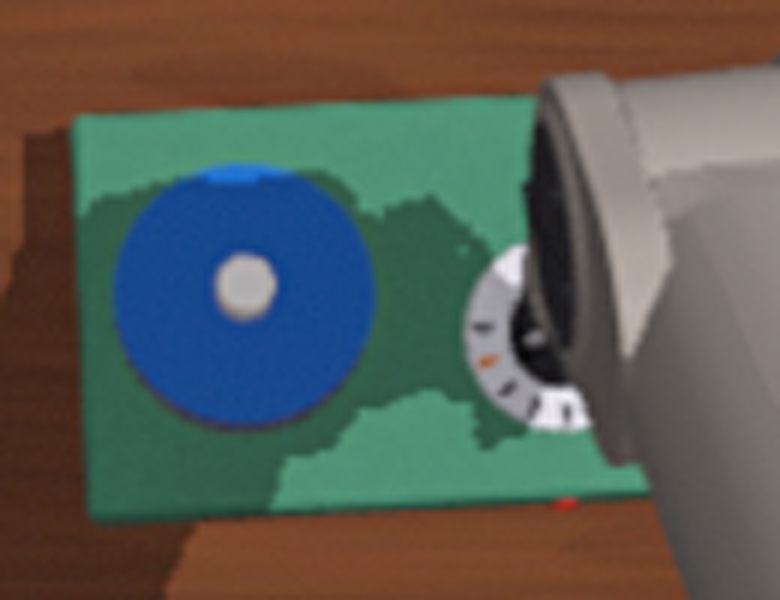

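The tool turned 72.05° in total with near-zero torque, and the pointer end at (535,338) in the top view aims towards the orange mark at (488,361). The lid is unchanged and level. I'll let it settle briefly, then hand in.

>>> play_rows(
  motion=[0,0,0,0,0,0,0,0,0,0,0,0,0,0,0,0,0,0],
)

```text
t: 21.3
tcp_pos: [0.479, -0.0979, 0.0694]
orientation: [[0.001, 0.937, 0.349], [0.0, 0.349, -0.937], [-1.0, 0.001, -0.0]]
wrist_force: [-0.6, 3.5, 5.6]
width: 0.0128
```

```bash
python3 st.py
python3 - <<'E'
from h import *
print(fit({"top":cb([115,375,165,427],6,245,165),"scene":cb([401,661,187,366],6,180,150)},.127,.061,(.49,.057)))
u=optics.get_image("top"); print([int(np.abs(u[a:b,c:d].astype(int)-cv2.imread("pics/top0.png")[a:b,c:d]).mean()) for a,b,c,d in((120,155,260,350),(200,245,400,445))])
ctrl.close_job()
E
```

```text
21.3 [ 0.479  -0.0979  0.0694] yaw y 20.42008600742111 xaxis [ 0.0006  0.0003 -1.    ] w 0.012768214588391056 F [-0.5665  3.4871  5.6151] T [ 0.789   0.1299 -0.022 ] q [ 0.4076  0.3321 -0.3926  2.1177  0.1891  0.7238  0.2485]
(array([0.49295682, 0.0576157 ]), array([-0.25,  0.04, -0.12, -0.51, -0.51,  0.3 ,  0.13, -1.03]))
[0, 10]
the job is handed in; nothing more can be done
```

I lowered the blue lid onto the bowl and released it. I then turned the index knob clockwise through three 24° stops and handed the job in at about 21 s with the fingers still gripping the knob. No verdict was reported.

**Last checks**
- **Lid:** it fits within about 1 mm of the bowl centre, and its outline matches a level, seated lid. Contact came at the predicted seat height, and the fingers are well clear of it.
- **Knob:** the tool turned 72.05° in total. Residual torque is near zero, the gripper width is 12.8 mm on the 14 mm bar, and the pointer aims towards the orange mark. I inferred the knob angle from the tool's yaw and the pictures; no reading gives it directly.

**What disagreed or went wrong**
- **Fingertip height:** the real fingertips stood about 18–24 mm above the reported TCP. My first grasp of the lid was too shallow because of this, so I opened and regripped lower.
- **Seating force:** I pushed further than needed after first contact, and the wrist force reached 60 N (limit 120 N) before I backed off.
- **Bystanders:** the picture area holding the jar and block is unchanged. The area around the dish changed a little, most likely the arm or its shadow, since nothing went down near the dish. I did not look at it separately.

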